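# Mount a steel column and its reservoir on the bench stand

### The job

Set up the column stand: lower the thick steel column, without dropping it, into the stand's two V-cradles so that it lies centred in both with its hex ends outside them, then swing the clamp strap over until it lies on the column. Also stand the steel reservoir upright in the stand's tapered socket, its taper fully home. Leave the slim column, the tubes and everything else on the bench where they are.

Things in the scene. Friction and masses are not known exactly. Their poses are not given: they have to be found in the camera images.
- stand: Fixed column stand: aluminium base plate 160 x 260 x 12 mm, spanning x -70 to 90, y -130 to 130 in its frame. Origin on the bench under the middle of the cradles; its y runs along the cradles, x across them, z up. Two white plastic V-cradles, each 24 mm long (along y), about 66 mm wide and up to 67 mm high, are centred at y = -55 and +55; the gap of 86 mm between them is free for fingers down to the base plate. 90 degree V, open upward.
- cradle (a point): Where the middle of the column's axis must lie: above the stand's origin, 60 mm over the bench, axes as the stand's. The column may lie up to 13 mm either way along y before its hex ends meet the cradles.
- strap_hinge (a point): Hinge axis of the clamp strap (along the stand's y), at stand x 40, y 55, z 75.5 mm.
- strap (a joint): Angle of the clamp strap, rad. 0: strap level, pointing to the stand's -x, lying flat on a seated column; grows as the strap swings up and back; pi/2 upright; stops at -0.2 and 2.0. It stays where it is left (friction about 0.09 N m). Below about 1.4 it overhangs the cradle and bars the way from above: swing it further open first. The strap is a steel bar 95 x 20 x 5 mm, its centre plane on the hinge axis, over the cradle at y = 55.
- strap_bar (a point): Grip point on the strap's handle: a round steel bar of 10 mm diameter along the stand's y across the strap's free end, 95 mm from the hinge axis. The bar reaches from y = 41 to 113 mm; this point, at y = 92, is in the middle of the free overhang beyond the strap. Its axes turn with the strap.
- socket (a point): Centre of the bottom of the tapered socket, an aluminium cone open at the top, at stand x 60, y -95, z 25 mm; axes as the stand's. Bore 16 mm diameter here, 24 mm at the mouth 32 mm above, outside 33 mm.
- column: The thick steel column: round barrel of 26 mm diameter, 204 mm long in all, with a hexagonal end nut at each end (36 mm across flats, 22 mm long; small outlet stubs stick out 10 mm more). Origin at its middle on the axis, x along the axis; the two ends are alike. Starts lying on a grey tray 6 mm thick, its axis 24 mm above the bench. About 0.4 kg.
- slim_column: Bystander: a slimmer, shorter steel column beside it on the tray (barrel 14 mm diameter, nuts 20 mm, 170 mm long), about parallel, some 72 mm away, on either side. Origin at its middle, x along its axis.
- tray: Fixed flat grey tray 250 x 150 x 6 mm (x, y, z) the columns lie on. Origin under its centre.
- rack: Fixed white plastic rack 190 x 60 x 60 mm (x, y, z) with three holes of 31 mm diameter in a row along its x at -60, 0 and 60 mm. Origin under its centre. The rack and the tray stand on opposite sides of the stand, either way round.
- reservoir: The steel reservoir, hanging upright in one of the rack's holes by its flange. Origin at the centre of its foot, z up. Tapered stem from 16 mm diameter at the foot to 26 mm at 40 mm height, straight to 50, a flange of 40 mm diameter from 50 to 56, then a straight cup of 36 mm diameter from 56 to 100 mm: grip it there, across the rack. Lift it at least 55 mm to clear the rack. Home in the socket its foot is about level with the socket's bottom point. About 0.15 kg.
- tube1: Bystander: clear tube with blue cap (34 mm wide, 110 mm tall), standing in another hole of the rack. Origin at its foot.
- tube2: Bystander: a second such tube. Origin at its foot.
- bottle1: Bystander: glass bottle, 80 mm diameter, 175 mm tall, at the back. Origin at its foot.
- bottle2: Bystander: a second such bottle.
- beaker: Bystander: clear beaker, 66 mm wide, 75 mm tall, behind the stand. Origin at its foot.

How it is judged:
By the outcome, as a careful person would: the job done as asked, in the order asked, and still so for the second after the job is handed in, with the robot touching nothing.
It also fails if it takes over 72 s, if anything falls off the work surface, if the arm or the gripper's body presses on something with over 40 N, if the wrist force passes 120 N, or if a joint passes its speed limit or range.

### The arm

A 7-joint arm with a two-finger parallel gripper is mounted at the origin on the work surface. World frame = base frame: x ahead of the robot, y to its left, z up, the work surface at z = 0. Lengths are in mm, angles in rad, forces in N, time in s.
With the tool pointing down it reaches from about 425 to 975 mm from the base axis. Payload 16.7 kg.
Tool frame: the origin (TCP) lies midway between the tips of the shut fingers; the grasp point (between the pads) lies 19 mm behind it; z points along the fingers, y is the line along which they close (so a half turn about z gives the same grasp; the last joint's range is limited). The gripper opens to 85 mm and grips with 20 to 120 N. Pads are 22 mm wide; open, the fingers measure 114 mm over their backs; the gripper's body (76 mm by 85 mm) begins 54 mm behind the grasp point. The pads swing forward as they close: fully open they stand 13 mm farther back than shut.
Start: joints at [-1.417, 0.426, 0.074, 1.606, -0.034, 1.111, -0.067], TCP at [201.93, 644.05, 231.302] pointing down, gripper open.
Joint ranges: [-2.85, 2.85], [-0.5, 2.14], [-1.23, 1.37], [0.21, 2.46], [-1.02, 4.16], [0.16, 2.05], [-2.73, 2.73]. Speed limits (rad/s): [1.89, 1.89, 2.39, 2.39, 3.01, 3.01, 3.01].

### API

Orientations are given as a rotation vector (axis times angle).
In Python, from cell import state, eyes, robot gives the robot as it stands.
- The arm moves only by the tool arm_command, never from a script. Its argument "deltas" is a list of rows, each a list of 7 numbers: the closure in counts, from 0 (fully open) to 255 (shut), then the shift along the world's x, y, z in units of 30 mm (1.0 is 30 mm), then the turn, a rotation vector about the world's x, y, z in rad. In form: [[gripper, tx, ty, tz, wx, wy, wz], ...]. A call has 1 to 8 rows; each row shifts and turns the commanded pose from where the row before left it; what a row does not reach is not made up. A row lasts 1/10 s, in which the tool goes at most 50 mm and 8.59 degrees, less where a joint would pass 70% of its speed; a pose out of reach is approached as far as the arm can. A call is refused whole if a number of a shift passes 1 or a number of a turn 0.15, either way. A call with a gripper value outside its range is refused whole. The fingers move at their own pace and stop on an object; the grip force is fixed at half the most. Time passes only in rows, so rows that do not move let the fingers close. It gives the time, the measured TCP pose, the force, the opening and the grip force at its end, in the units of the state.
- state(): the state, without advancing time (a new reading comes with each control period).
- eyes.grab_frame(name): name is "scene" or "top" or "wrist"; returns a dict with "color" (420x560x3 uint8, blue, green, red), "fx", "fy", "cx", "cy" (pixels), "pose" (4x4, takes a point from camera to world coordinates). Camera axes: x right, y up, looking along -z (the intrinsics and any distortion apply to the point x, -y, -z); pixel columns grow to the right and rows downward; lengths in mm; the calibration is good to about 2 mm. A picture is of the moment at which its call begins. There is no depth.
- robot.close_job(): hands the job in; it is judged then, once.
The state is a dict: "time": time; "qpos": joint angles; "qvel": joint speeds; "joint_efforts": joint torques, N m; "position": TCP position; "tcp_rot": TCP orientation; "force": force on the tool from outside, world axes, zero at the start; "moment": the same for the moment, N m; "opening": finger opening in mm; "grasp_force": force on a finger pad.
Only numpy, scipy, OpenCV 4.12 (cv2) and the standard library are available. Lean on these libraries where they do the work, as an engineer would, in place of code of your own. Each camera call takes 0.05 s, during which the arm holds its last target. There are 200 camera calls.

## Working session

There is one attempt and no reset: what is moved stays moved. The work goes in short steps, Python scripts to look and compute and a tool call to move; the robot and the scene stay as the last step left them, time stands still between calls to the robot, and variables do not carry over. Pictures are saved under pics/ and viewed, at most 10 in all, crops included, and the job is handed in when it is done.

Besides the shell and the picture viewer there is one more tool, called after "Request:" as name(argument=value, ...), one argument or row to a line, values as JSON. arm_command: Moves the arm, as the interface text tells. Its arguments: {"type":"object","properties":{"deltas":{"type":"array","items":{"type":"array","items":{"type":"number"}}}},"required":["deltas"]}

```bash
mkdir -p pics; ls; python3 - <<'E'
from cell import state, eyes, robot
import cv2,pickle
s=state();print(s)
for n in("scene","top"):
    f=eyes.grab_frame(n);cv2.imwrite(f"pics/{n}0.png",f["color"]);pickle.dump(f,open(f"{n}0.pkl","wb"))
    print(n,{k:v for k,v in f.items() if k!="color"})
E
```

```text
pics
{'time': 0.0, 'qpos': array([-1.41650444,  0.42672502,  0.07384003,  1.60658918, -0.03409797,
        1.11080868, -0.06705854]), 'qvel': array([ 7.35418827e-05,  6.53588676e-05, -4.95703140e-04, -3.08581852e-04,
       -7.30393023e-04,  1.25952470e-03, -1.48854815e-03]), 'joint_efforts': array([ 1.04918727e-03, -9.49822855e+01,  3.76140386e+00, -4.63519406e+01,
        1.92997354e-02,  9.85314284e-03,  2.93901599e-05]), 'position': array([201.82091811, 643.70207856, 230.62280054]), 'tcp_rot': array([-4.75313910e-01, -3.10532357e+00,  1.99025664e-03]), 'force': array([ 0.03971364, -0.04248288,  0.26248871]), 'moment': array([ 0.05324281, -0.09572484, -0.04783635]), 'grasp_force': 0.0, 'opening': 85.37391363650755}
scene {'fx': 445.54720808954414, 'fy': 445.54720808954414, 'cx': 277.5441457801369, 'cy': 205.59676129069223, 'pose': array([[-3.08145683e-01, -4.93364510e-01,  8.13411150e-01,
         1.46418860e+03],
       [ 9.51149867e-01, -1.76829146e-01,  2.53071895e-01,
         2.71524956e+02],
       [ 1.89781076e-02,  8.51658919e-01,  5.23752726e-01,
         6.43710141e+02],
       [ 0.00000000e+00,  0.00000000e+00,  0.00000000e+00,
         1.00000000e+00]])}
top {'fx': 406.20959809534895, 'fy': 406.20959809534895, 'cx': 272.8770148576271, 'cy': 208.0220926339096, 'pose': array([[-1.11003065e-02,  9.77841065e-01, -2.09054143e-01,
         4.08479528e+02],
       [-9.99931831e-01, -1.16121502e-02, -1.22115475e-03,
         9.43625862e+00],
       [-3.62166336e-03,  2.09026336e-01,  9.77903305e-01,
         9.09008759e+02],
       [ 0.00000000e+00,  0.00000000e+00,  0.00000000e+00,
         1.00000000e+00]])}
```

View pics/top0.png

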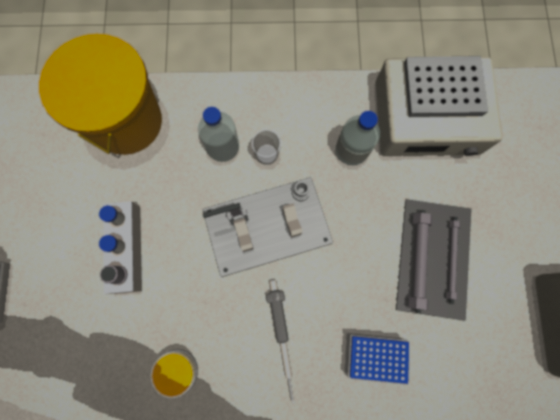

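View pics/scene0.png

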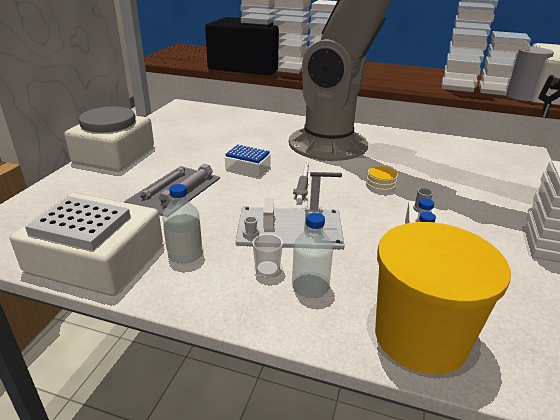

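The top view shows the stand at about (268,227), its socket at (301,188), the strap hinge near (237,215), the column at (421,262) on the tray and the reservoir at (110,274) in the rack. The scene view shows the strap upright at (318,190).

```bash
cat > h.py <<'E'
import numpy as np,cv2,pickle
def load(n): return pickle.load(open(n+".pkl","rb"))
def ray(f,u,v):
    d=f["pose"][:3,:3]@np.array([(u-f["cx"])/f["fx"],-(v-f["cy"])/f["fy"],-1.])
    return f["pose"][:3,3],d/np.linalg.norm(d)
def onz(f,u,v,z):
    o,d=ray(f,u,v); return o+d*(z-o[2])/d[2]
def proj(f,p):
    c=f["pose"][:3,:3].T@(np.asarray(p,float)-f["pose"][:3,3])
    return np.array([f["cx"]+f["fx"]*c[0]/-c[2], f["cy"]-f["fy"]*c[1]/-c[2]])
def grab(n,save):
    from cell import eyes
    f=eyes.grab_frame(n);pickle.dump(f,open(save+".pkl","wb"));return f
E
python3 - <<'E'
from h import *
f=load("top0");im=f["color"]
a=cv2.resize(im[170:280,195:340],None,fx=4,fy=4,interpolation=cv2.INTER_CUBIC)
b=cv2.resize(im[195:325,392:476],None,fx=2.6,fy=2.6,interpolation=cv2.INTER_CUBIC)
c=cv2.resize(im[195:300,90:145],None,fx=2,fy=2,interpolation=cv2.INTER_CUBIC)
o=np.zeros((580,800,3),np.uint8);o[:440,:580]=a;o[:b.shape[0],582:582+b.shape[1]]=b;o[345:345+c.shape[0],600:600+c.shape[1]]=c
cv2.imwrite("pics/crop1.png",o)
g=im[195:325,392:476].astype(int).sum(2)//3
print(g[::13,::6])
E
```

```text
[[162 160 163 164 164 163 159 163 162 160 161 161 158 157]
 [160 160 107  87  85  82  85  84  83  83  83  85  96 117]
 [163 161  89  54  66 111 115  86  84  72  62 101  83 106]
 [164 164  86  83  51 115  93  85  86  84  71  88  83 131]
 [163 160  89  83  57 118  88  86  86  81  81  87  84 146]
 [162 152  91  72  65 120  89  88  85  79  92  85  84 155]
 [163 122  92  58  73 119  88  88  87  68 100  86  84 160]
 [160  84  92  56  81 118  88  89  88  67 109  85  86 162]
 [157  86  75  64  88 115  89  89  88  63  72  87  87 161]
 [160 155 142 121  68  89  91  89  89  89  88  86  89 160]]
```

View pics/crop1.png

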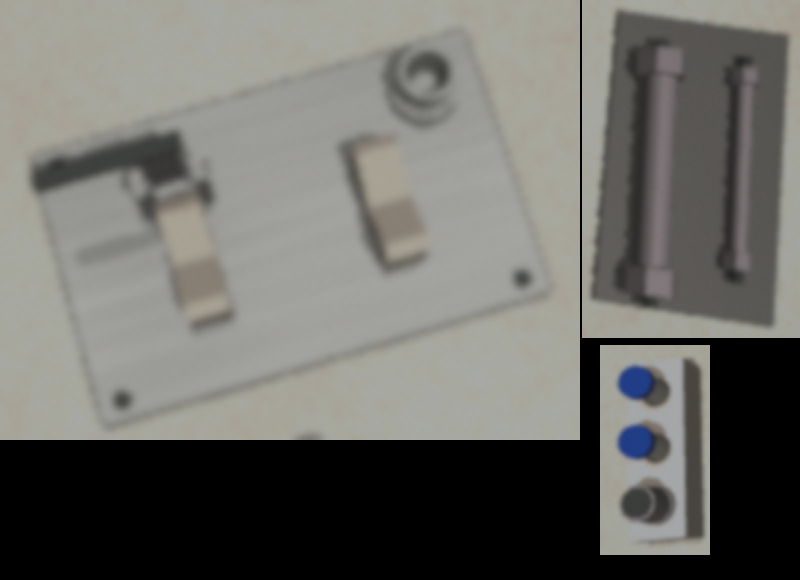

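```bash
python3 - <<'E'
from h import *
f=load("top0")
P=lambda x,y,z,x0,y0,s,u0,v0: onz(f,u0+(x-x0+.5)/s-.5,v0+(y-y0+.5)/s-.5,z)
S=lambda x,y,z:P(x,y,z,0,0,4,195,170)
T=lambda x,y,z:P(x,y,z,582,0,2.6,392,195)
# stand corners: (90,-130),(-70,-130),(-70,130)
L=np.array([[90,-130],[-70,-130],[-70,130]],float)
W=np.array([S(463,28,12),S(550,292,12),S(105,428,12)])[:,:2]
lc,wc=L-L.mean(0),W-W.mean(0)
th=np.arctan2((lc[:,0]*wc[:,1]-lc[:,1]*wc[:,0]).sum(),(lc*wc).sum())
R=np.array([[np.cos(th),-np.sin(th)],[np.sin(th),np.cos(th)]])
t=W.mean(0)-R@L.mean(0)
print("stand",t,np.degrees(th),"res",W-(L@R.T+t))
soc=S(425,75,57)[:2];print("socket seen",soc,"pred",R@[60,-95]+t)
for z in(160,170): 
  b=S(107,160,z)[:2]; print("strap bar middle in stand",z,R.T@(b-t))
a=T(661,62,42)[:2];b=T(647,278,42)[:2]
print("col",(a+b)/2,np.degrees(np.arctan2(*(a-b)[::-1])),np.linalg.norm(a-b))
a=T(745,72,26)[:2];b=T(737,262,26)[:2];print("slim",(a+b)/2)
print("res",P(638,503,110,600,345,2,90,195))
for x,y in((638,382),(636,441)): print("tube",P(x,y,120,600,345,2,90,195))
print("rack corners",P(632,540,60,600,345,2,90,195),P(684,538,60,600,345,2,90,195),P(686,360,60,600,345,2,90,195))
E
```

```text
stand [551.11421129  22.74083964] 16.27995084838148 res [[-1.04203655  0.49250849]
 [-0.1111599   1.77718328]
 [ 1.15319645 -2.26969177]]
socket seen [633.42817715 -50.64244526] pred [635.33984714 -51.63013766]
strap bar middle in stand 160 [38.67996126 76.97609109]
strap bar middle in stand 170 [36.28579473 76.31171562]
col [ 479.06435701 -299.32994096] -8.624375585710807 177.22905552427315
slim [ 481.5971763  -377.39694813]
res [452.2291672 331.4226054 110.       ]
tube [570.41383581 336.10870463 120.        ]
tube [511.61341528 333.74686863 120.        ]
rack corners [417.52528018 354.97540672  60.        ] [418.94082346 301.74705977  60.        ] [606.21990126 311.12842344  60.        ]
```

The crop shows the stand's corners at (463,28), (550,292) and (105,428), the socket mouth at (425,75), the strap almost upright with its bar at (107,160), the column's nuts at (661,62) and (647,278), and the reservoir at (638,503). I'm moving over the column for a closer look.

Request:
arm_command(
  deltas=[
    [0,1,-1,0,0,0,0.019],
    [0,1,-1,0,0,0,0.019],
    [0,1,-1,0,0,0,0.019],
    [0,1,-1,0,0,0,0.019],
    [0,1,-1,0,0,0,0.019],
    [0,1,-1,0,0,0,0.019],
    [0,1,-1,0,0,0,0.019],
    [0,1,-1,0,0,0,0.02],
  ],
)

```text
time: 0.9
position: [442.8, 402.5, 231.2]
tcp_rot: [-0.235, -3.133, 0.0]
force: [0.1, 1.1, 0.3]
opening: 85.6
grasp_force: 0.0
```

Request:
arm_command(
  deltas=[
    [0,0.2,-1,0,0,0,0],
    [0,0.2,-1,0,0,0,0],
    [0,0.2,-1,0,0,0,0],
    [0,0.2,-1,0,0,0,0],
    [0,0.2,-1,0,0,0,0],
    [0,0.2,-1,0,0,0,0],
    [0,0.2,-1,0,0,0,0],
    [0,0.2,-1,0,0,0,0],
  ],
)

```text
time: 1.7
position: [489.9, 162.7, 231.2]
tcp_rot: [-0.237, -3.132, 0.0]
force: [0.1, 0.1, -0.1]
opening: 85.2
grasp_force: 0.0
```

Request:
arm_command(
  deltas=[
    [0,0,-1,0,0,0,0],
    [0,0,-1,0,0,0,0],
    [0,0,-1,0,0,0,0],
    [0,0,-1,0,0,0,0],
    [0,0,-1,0,0,0,0],
    [0,0,-1,0,0,0,0],
    [0,0,-1,0,0,0,0],
    [0,0,-1,0,0,0,0],
  ],
)

```text
time: 2.5
position: [489.6, -77.1, 231.2]
tcp_rot: [-0.237, -3.132, -0.0]
force: [0.3, -0.1, 0.4]
opening: 85.7
grasp_force: 0.0
```

Request:
arm_command(
  deltas=[
    [0,0,-1,0,0,0,0],
    [0,0,-1,0,0,0,0],
    [0,0,-1,0,0,0,0],
    [0,0,-1,0,0,0,0],
    [0,0,-1,0,0,0,0],
    [0,0,-1,0,0,0,0],
    [0,0,-1,0,0,0,0],
    [0,0,0,0,0,0,0],
  ],
)

```text
time: 3.3
position: [488.9, -289.9, 231.2]
tcp_rot: [-0.244, -3.132, 0.003]
force: [0.2, 0.5, -0.4]
opening: 85.3
grasp_force: 0.0
```

```bash
python3 - <<'E'
from h import *
f=grab("wrist","w1");cv2.imwrite("pics/w1.png",f["color"]);print(f["pose"],f["fx"])
print(proj(f,[479,-299,42]),proj(f,[489,-290,24]))
E
```

```text
[[ 1.54109950e-01 -9.44819080e-01 -2.89079625e-01  4.14924501e+02]
 [ 9.88051592e-01  1.46761207e-01  4.70659003e-02 -2.78295235e+02]
 [-2.04308586e-03 -2.92878908e-01  9.56147359e-01  3.73900806e+02]
 [ 0.00000000e+00  0.00000000e+00  0.00000000e+00  1.00000000e+00]] 329.2222957274137
[269.01511747 179.24045387] [279.2180432  183.69141406]
```

View pics/w1.png

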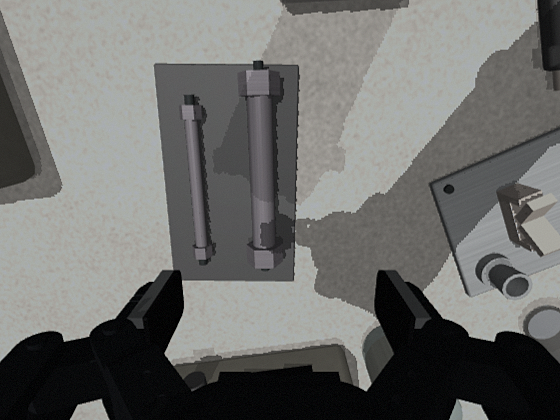

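```bash
python3 - <<'E'
from h import *
f=load("w1")
a=onz(f,259.5,105,24);b=onz(f,263.5,235,24);print(a,b,"yaw",np.degrees(np.arctan2(b[1]-a[1],b[0]-a[0])))
for v in(60,70,97,248,270): print(v,onz(f,260,v,24)[:2],onz(f,260,v,42)[:2])
# brightness profile along axis & across
g=cv2.cvtColor(f["color"],cv2.COLOR_BGR2GRAY)
print("axis",[(v,int(g[v,int(259+ (v-100)*.03)])) for v in list(range(56,104,3))+list(range(240,276,3))])
for v in(120,140,160,180,200): print(v,g[v,238:286:2])
E
```

```text
[ 405.84184042 -297.24233217   24.        ] [ 544.93329347 -316.76551391   24.        ] yaw -7.98996273580867
60 [ 364.84498754 -289.63460142] [ 367.42123552 -289.05126867]
70 [ 373.71016033 -291.16877511] [ 375.83035589 -290.50651964]
97 [ 398.39049618 -295.43986186] [ 399.24105749 -294.55788822]
248 [ 560.06931902 -323.4193951 ] [ 552.60261222 -321.09806611]
270 [ 587.6331104  -328.18948189] [ 578.74843532 -325.62276461]
axis [(56, 171), (59, 167), (62, 55), (65, 49), (68, 42), (71, 128), (74, 119), (77, 118), (80, 116), (83, 117), (86, 117), (89, 113), (92, 119), (95, 57), (98, 117), (101, 116), (240, 68), (243, 68), (246, 91), (249, 33), (252, 120), (255, 118), (258, 119), (261, 117), (264, 114), (267, 122), (270, 51), (273, 84)]
120 [ 78  77  76  80  78  70  87  94  97 107 106 110  96  92  81  74  62  34
  39  33  79  79  78  76]
140 [ 76  76  77  76  77  64  77  93  95 100 106 111  96  95  85  79  67  45
  39  78  78  77  77  77]
160 [ 76  75  77  76  78  79  66  87  92  93 104 105 102  98  88  79  70  54
  37  34  75  76  79  77]
180 [ 89  88  91  91  90  79  62  80  94  96 104 103 103  97  91  81  74  55
  34  35  80  74  76  75]
200 [ 88  88  88  89  90  89  91  81 100 106 118 109 112  94  93  87  75  61
  37  49  44  90  87  87]
```

```bash
python3 - <<'E'
from h import *
f=load("top0");g=cv2.cvtColor(f["color"],cv2.COLOR_BGR2GRAY)
for x in(420,476.5,530):
    y=-307-(x-476.5)*.1405
    p=proj(f,[x,y,24]);v=int(round(p[1]));print(p,list(g[v,408:436]))
w=load("w1");gw=cv2.cvtColor(w["color"],cv2.COLOR_BGR2GRAY)
print(list(gw[160,244:284]))
E
```

```text
[418.76587272 287.69331761] [np.uint8(85), np.uint8(71), np.uint8(57), np.uint8(48), np.uint8(45), np.uint8(48), np.uint8(59), np.uint8(70), np.uint8(83), np.uint8(93), np.uint8(103), np.uint8(112), np.uint8(120), np.uint8(121), np.uint8(116), np.uint8(112), np.uint8(104), np.uint8(95), np.uint8(90), np.uint8(90), np.uint8(91), np.uint8(90), np.uint8(90), np.uint8(89), np.uint8(89), np.uint8(89), np.uint8(89), np.uint8(89)]
[420.18503638 261.05809842] [np.uint8(90), np.uint8(84), np.uint8(70), np.uint8(55), np.uint8(48), np.uint8(45), np.uint8(47), np.uint8(55), np.uint8(67), np.uint8(79), np.uint8(89), np.uint8(99), np.uint8(109), np.uint8(117), np.uint8(120), np.uint8(118), np.uint8(112), np.uint8(105), np.uint8(98), np.uint8(90), np.uint8(89), np.uint8(89), np.uint8(89), np.uint8(89), np.uint8(90), np.uint8(89), np.uint8(88), np.uint8(87)]
[421.49417115 236.48792918] [np.uint8(90), np.uint8(87), np.uint8(84), np.uint8(75), np.uint8(63), np.uint8(53), np.uint8(47), np.uint8(45), np.uint8(51), np.uint8(63), np.uint8(76), np.uint8(87), np.uint8(97), np.uint8(107), np.uint8(115), np.uint8(119), np.uint8(118), np.uint8(114), np.uint8(107), np.uint8(100), np.uint8(93), np.uint8(88), np.uint8(88), np.uint8(86), np.uint8(86), np.uint8(86), np.uint8(86), np.uint8(87)]
[np.uint8(76), np.uint8(75), np.uint8(78), np.uint8(78), np.uint8(79), np.uint8(63), np.uint8(66), np.uint8(79), np.uint8(87), np.uint8(93), np.uint8(92), np.uint8(96), np.uint8(93), np.uint8(103), np.uint8(104), np.uint8(104), np.uint8(105), np.uint8(104), np.uint8(102), np.uint8(98), np.uint8(98), np.uint8(93), np.uint8(88), np.uint8(82), np.uint8(79), np.uint8(76), np.uint8(70), np.uint8(61), np.uint8(54), np.uint8(33), np.uint8(37), np.uint8(40), np.uint8(34), np.uint8(62), np.uint8(75), np.uint8(78), np.uint8(76), np.uint8(76), np.uint8(79), np.uint8(78)]
```

Request:
arm_command(
  deltas=[
    [0,0.083,-0.633,-0.3,0,0,0.016],
    [0,0,0,-1,0,0,0],
    [0,0,0,-1,0,0,0],
    [0,0,0,-1,0,0,0],
    [0,0,0,-1,0,0,0],
    [0,0,0,-1,0,0,0],
    [0,0,0,-1,0,0,0],
    [0,0,0,-0.7,0,0,0],
  ],
)

```text
time: 4.15
position: [492.0, -303.3, 19.3]
tcp_rot: [-0.21, -3.133, -0.002]
force: [-0.6, 0.2, 0.3]
opening: 85.6
grasp_force: 0.0
```

Request:
arm_command(
  deltas=[
    [0,0,0,-0.35,0,0,0],
    [0,0,0,0,0,0,0],
    [255,0,0,0,0,0,0],
    [255,0,0,0,0,0,0],
    [255,0,0,0,0,0,0],
    [255,0,0,0,0,0,0],
    [255,0,0,0,0,0,0],
    [255,0,0,0,0,0,0],
  ],
)

```text
time: 4.95
position: [493.0, -305.7, 11.9]
tcp_rot: [0.212, 3.133, -0.001]
force: [-1.8, -1.0, 11.7]
opening: 23.7
grasp_force: 58.2
```

Request:
arm_command(
  deltas=[
    [255,0,0,0.4,0,0,0],
    [255,0,0,1,0,0,0],
    [255,0,0,1,0,0,0],
    [255,0,0,1,0,0,0],
    [255,0,0,1,0,0,0],
    [255,0,0,1,0,0,0],
    [255,0,0,1,0,0,0],
    [255,0,0,1,0,0,0],
  ],
)

```text
time: 5.75
position: [491.7, -304.7, 234.5]
tcp_rot: [-0.212, -3.134, -0.0]
force: [1.0, -0.2, -5.0]
opening: 23.8
grasp_force: 59.9
```

Request:
arm_command(
  deltas=[
    [255,0.2,1,0.1,0,0,-0.14],
    [255,0.2,1,0.1,0,0,-0.14],
    [255,0.2,1,0,0,0,-0.14],
    [255,0.2,1,0,0,0,-0.14],
    [255,0.2,1,0,0,0,-0.14],
    [255,0.2,1,0,0,0,-0.14],
    [255,0.2,1,0,0,0,-0.14],
    [255,0.2,1,0,0,0,-0.14],
  ],
)

```text
time: 6.55
position: [539.9, -63.7, 239.2]
tcp_rot: [-1.852, -2.537, -0.0]
force: [0.9, 0.0, -4.4]
opening: 23.7
grasp_force: 60.1
```

Request:
arm_command(
  deltas=[
    [255,0.2,0.8,0,0,0,-0.03],
    [255,0.2,0.8,0,0,0,0],
    [255,0,0.8,0,0,0,0],
    [255,0,0,0,0,0,0],
    [255,0,0,0,0,0,0],
    [255,0,0,0,0,0,0],
  ],
)

```text
time: 7.15
position: [552.1, 6.2, 239.1]
tcp_rot: [-1.883, -2.514, 0.0]
force: [0.2, -0.7, -4.9]
opening: 23.8
grasp_force: 60.0
```

```bash
python3 - <<'E'
from h import *
from cell import state
s=state();print(s["position"],s["tcp_rot"],s["opening"],s["grasp_force"],s["force"],s["moment"])
f=grab("wrist","w2");cv2.imwrite("pics/w2.png",f["color"]);print(f["pose"])
grab("top","top2")
E
```

```text
[552.07354414   6.23076525 239.05812601] [-1.88337373e+00 -2.51428498e+00  1.50897052e-04] 23.756116144449855 60.03241539001465 [ 0.19435119 -0.66576352 -4.86569634] [-0.03807044 -0.00937023  0.04239431]
[[ 9.59510404e-01 -2.69504642e-01 -8.18964787e-02  5.31064841e+02]
 [ 2.81671714e-01  9.17113186e-01  2.82071708e-01  7.78806582e+01]
 [-9.11294177e-04 -2.93718660e-01  9.55891478e-01  3.81724225e+02]
 [ 0.00000000e+00  0.00000000e+00  0.00000000e+00  1.00000000e+00]]
```

View pics/w2.png

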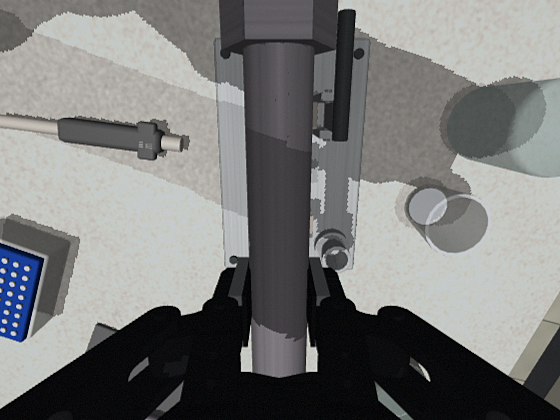

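The column is held squarely. Plate corners show at (216,40), (369,38), (223,269) and (354,269), the socket mouth at (333,246), and the strap bar runs along u=345 between v=10 and v=140.

```bash
python3 - <<'E'
from h import *
f=load("w2")
L=np.array([[-70,130],[90,130],[-70,-130],[90,-130]],float)
W=np.array([onz(f,*p,12)[:2] for p in((216,40),(369,38),(223,269),(354,269))])
lc,wc=L-L.mean(0),W-W.mean(0)
th=np.arctan2((lc[:,0]*wc[:,1]-lc[:,1]*wc[:,0]).sum(),(lc*wc).sum())
R=np.array([[np.cos(th),-np.sin(th)],[np.sin(th),np.cos(th)]]);t=W.mean(0)-R@L.mean(0)
print("stand",t,np.degrees(th),"res",(W-(L@R.T+t)).round(1).tolist())
print("socket",onz(f,333,246,57)[:2],"pred",R@[60,-95]+t)
for z in(150,160,170): print("bar ends",z,R.T@(onz(f,346,10,z)[:2]-t),R.T@(onz(f,341,139,z)[:2]-t))
for v in(75,240):
  for z in(251,): print("col edges",R.T@(onz(f,245 if v<100 else 247.5,v,z)[:2]-t),R.T@(onz(f,312 if v<100 else 307,v,z)[:2]-t))
print("shoulder",R.T@(onz(f,279,41,264)[:2]-t), "tcp",R.T@(np.array([552.07,6.23])-t))
g=cv2.cvtColor(f["color"],cv2.COLOR_BGR2GRAY)
print([int(x) for x in g[75,236:322:2]]);print([int(x) for x in g[230,236:322:2]]);print([int(x) for x in g[25:60,270]])
n=np.array([1.88337,2.51428]);print("closing yaw",np.degrees(2*np.arctan2(n[1],n[0]))-90)
E
```

```text
stand [550.22950167  22.1092523 ] 16.172361600412582 res [[3.7, -1.7], [-2.0, -0.9], [-2.0, 0.7], [0.3, 2.0]]
socket [625.03363664 -37.87451039] pred [634.31533629 -52.41975156]
bar ends 150 [ 38.40724295 118.80429935] [39.91581972 40.56159984]
bar ends 160 [ 36.62583086 116.21924467] [38.06930539 41.35308896]
bar ends 170 [ 34.84441878 113.63419   ] [36.22279106 42.14457808]
col edges [-15.44294242  71.51653102] [ 9.23081343 71.59516339]
col edges [-16.12513167   6.24111283] [9.25137127 6.33353078]
shoulder [-2.95212548 80.46973302] tcp [ -2.65514753 -15.763511  ]
[108, 115, 109, 121, 50, 56, 59, 65, 69, 72, 73, 73, 72, 78, 78, 79, 82, 86, 86, 87, 91, 96, 95, 91, 88, 85, 84, 83, 82, 81, 78, 78, 75, 74, 70, 68, 67, 60, 49, 112, 111, 111, 111]
[184, 184, 187, 191, 187, 191, 82, 47, 49, 51, 59, 59, 59, 58, 60, 62, 62, 62, 64, 67, 62, 63, 66, 67, 62, 64, 64, 62, 61, 60, 61, 60, 59, 55, 56, 50, 36, 163, 164, 183, 165, 105, 110]
[95, 96, 96, 96, 96, 93, 97, 95, 96, 92, 92, 89, 92, 84, 49, 32, 31, 59, 90, 86, 84, 84, 85, 83, 84, 83, 83, 83, 84, 86, 83, 83, 85, 84, 85]
closing yaw 16.328490259967282
```

Request:
arm_command(
  deltas=[
    [255,0.09,0.027,0,0,0,-0.002],
    [255,0,0,-0.6,0,0,0],
    [255,0,0,-1,0,0,0],
    [255,0,0,-1,0,0,0],
    [255,0,0,-1,0,0,0],
    [255,0,0,-1,0,0,0],
    [255,0,0,-1,0,0,0],
    [255,0,0,0,0,0,0],
  ],
)

```text
time: 8.05
position: [553.2, 7.4, 67.8]
tcp_rot: [-1.883, -2.51, 0.007]
force: [0.0, -0.3, -4.5]
opening: 24.5
grasp_force: 60.2
```

Request:
arm_command(
  deltas=[
    [255,0,0,-0.3,0,0,0],
    [255,0,0,0,0,0,0],
  ],
)

```text
time: 8.25
position: [555.6, 7.7, 62.2]
tcp_rot: [1.885, 2.513, 0.001]
force: [0.0, 0.0, -5.1]
opening: 24.0
grasp_force: 60.4
```

Request:
arm_command(
  deltas=[
    [255,0,0,-0.15,0,0,0],
    [255,0,0,-0.1,0,0,0],
    [255,0,0,-0.07,0,0,0],
    [255,0,0,0,0,0,0],
  ],
)

```text
time: 8.65
position: [555.1, 7.9, 52.2]
tcp_rot: [-1.885, -2.513, -0.0]
force: [0.1, -0.1, -5.1]
opening: 23.9
grasp_force: 60.4
```

Request:
arm_command(
  deltas=[
    [255,0,0,-0.06,0,0,0],
    [255,0,0,0,0,0,0],
  ],
)

```text
time: 8.85
position: [555.1, 7.9, 50.3]
tcp_rot: [-1.885, -2.513, 0.0]
force: [0.6, -0.3, -5.1]
opening: 23.9
grasp_force: 60.4
```

Request:
arm_command(
  deltas=[
    [255,0,0,-0.04,0,0,0],
    [255,0,0,0,0,0,0],
  ],
)

```text
time: 9.05
position: [555.1, 7.9, 49.1]
tcp_rot: [-1.885, -2.513, 0.0]
force: [-0.3, 0.3, -4.7]
opening: 23.7
grasp_force: 60.4
```

Request:
arm_command(
  deltas=[
    [255,0,0,-0.04,0,0,0],
    [255,0,0,0,0,0,0],
  ],
)

```text
time: 9.25
position: [555.2, 7.8, 48.5]
tcp_rot: [-1.885, -2.513, -0.001]
force: [-4.9, 0.7, 7.8]
opening: 23.8
grasp_force: 61.7
```

Request:
arm_command(
  deltas=[
    [255,0,0,-0.03,0,0,0],
    [255,0,0,0,0,0,0],
  ],
)

```text
time: 9.45
position: [555.2, 7.8, 48.3]
tcp_rot: [-1.885, -2.513, -0.002]
force: [-10.4, 0.4, 25.9]
opening: 23.9
grasp_force: 63.6
```

Request:
arm_command(
  deltas=[
    [255,-0.03,-0.01,0,0,0,0],
    [255,0,0,0,0,0,0],
  ],
)

```text
time: 9.65
position: [554.8, 7.6, 48.0]
tcp_rot: [1.885, 2.513, 0.002]
force: [-4.0, 0.3, 13.8]
opening: 24.1
grasp_force: 62.1
```

Request:
arm_command(
  deltas=[
    [120,0,0,0,0,0,0],
    [0,0,0,0,0,0,0],
    [0,0,0,0,0,0,0],
    [0,0,0,0,0,0,0],
    [0,0,0,0,0,0,0],
    [0,0,0,0,0,0,0],
  ],
)

```text
time: 10.25
position: [554.2, 7.5, 47.1]
tcp_rot: [-1.885, -2.513, 0.0]
force: [0.1, -0.3, 0.3]
opening: 85.5
grasp_force: 0.0
```

Request:
arm_command(
  deltas=[
    [0,0,0,0.6,0,0,0],
    [0,0,0,1,0,0,0],
    [0,0,0,1,0,0,0],
    [0,0,0,1,0,0,0],
    [0,0,0,1,0,0,0],
    [0,0,0,1,0,0,0],
    [0,0,0,0,0,0,0],
  ],
)

```text
time: 10.95
position: [555.9, 7.5, 218.6]
tcp_rot: [1.883, 2.511, 0.007]
force: [1.0, 0.3, -0.1]
opening: 85.4
grasp_force: 0.0
```

Request:
arm_command(
  deltas=[
    [0,0,0.82,0,0,0,0],
    [0,0,1,0,0,0,0],
    [0,0.07,1,0,0,0,0],
    [0,0.06,1,0,0,0,0],
    [0,0,0,0,0,0,0],
    [0,0,0,0,0,0,0],
  ],
)

```text
time: 11.55
position: [557.8, 122.5, 214.5]
tcp_rot: [-1.883, -2.514, 0.002]
force: [0.8, -0.3, 0.4]
opening: 85.4
grasp_force: 0.0
```

```bash
python3 - <<'E'
from h import *
f=grab("wrist","w3");t=grab("top","top3")
print(f["pose"][:3,3])
a=cv2.resize(t["color"][165:285,190:345],(560,434),interpolation=cv2.INTER_CUBIC)
o=np.zeros((434,800,3),np.uint8);o[:,:560]=a;o[:180,560:]=cv2.resize(f["color"],(240,180),interpolation=cv2.INTER_AREA)
cv2.imwrite("pics/c3.png",o)
E
```

```text
[536.86659076 194.22528871 357.09861392]
```

View pics/c3.png

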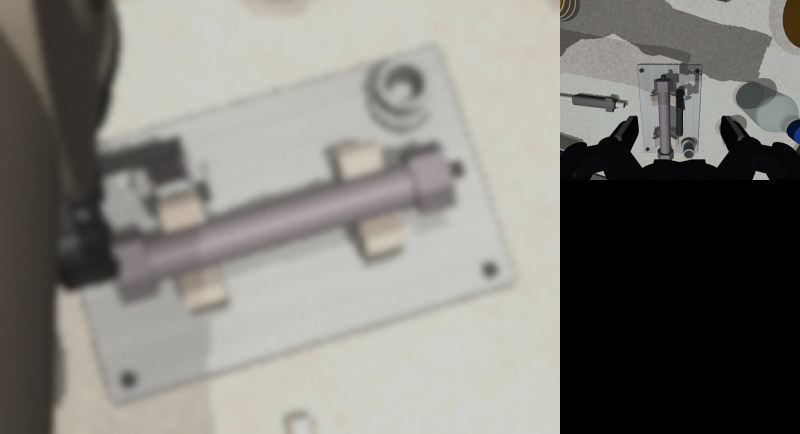

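The top view shows the column resting in both cradles, with nuts at (135,270) and (430,180) and similar gaps on each side. The strap is still upright. Next I'll grip its bar.

Request:
arm_command(
  deltas=[
    [0,0,0,-1,0,0,0],
    [0,0,0,-0.7,0,0,0],
    [0,0,0,-0.3,0,0,0],
    [0,0,0,0,0,0,0],
  ],
)

```text
time: 12.05
position: [557.7, 121.1, 154.3]
tcp_rot: [-1.886, -2.512, 0.003]
force: [-0.4, 0.6, 0.5]
opening: 85.4
grasp_force: 0.0
```

Request:
arm_command(
  deltas=[
    [255,0,0,0,0,0,0],
    [255,0,0,0,0,0,0],
    [255,0,0,0,0,0,0],
    [255,0,0,0,0,0,0],
    [255,0,0,0,0,0,0],
    [255,0,0,0,0,0,0],
    [255,0,0,0,0,0,0],
  ],
)

```text
time: 12.75
position: [558.3, 122.3, 155.5]
tcp_rot: [-1.885, -2.513, -0.001]
force: [-1.3, 0.6, 5.1]
opening: 7.8
grasp_force: 58.6
```

Request:
arm_command(
  deltas=[
    [255,-0.458,-0.133,-0.06,0,0,0],
    [255,-0.438,-0.127,-0.129,0,0,0],
    [255,0,0,0,0,0,0],
  ],
)

```text
time: 13.05
position: [530.3, 114.2, 149.3]
tcp_rot: [-1.885, -2.513, -0.0]
force: [0.7, -1.3, 1.4]
opening: 7.5
grasp_force: 60.4
```

Request:
arm_command(
  deltas=[
    [255,-0.415,-0.121,-0.196,0,0,0],
    [255,-0.382,-0.111,-0.259,0,0,0],
    [255,0,0,0,0,0,0],
  ],
)

```text
time: 13.35
position: [506.7, 107.4, 135.4]
tcp_rot: [-1.884, -2.513, 0.001]
force: [-1.4, -0.6, 2.9]
opening: 7.6
grasp_force: 60.7
```

Forces are small, so I'm continuing along the arc.

Request:
arm_command(
  deltas=[
    [255,-0.341,-0.099,-0.315,0,0,0],
    [255,-0.292,-0.085,-0.364,0,0,0],
    [255,0,0,0,0,0,0],
  ],
)

```text
time: 13.65
position: [488.7, 102.2, 114.9]
tcp_rot: [1.884, 2.513, 0.001]
force: [3.2, 1.2, -2.6]
opening: 8.0
grasp_force: 62.1
```

Request:
arm_command(
  deltas=[
    [255,-0.236,-0.069,-0.406,0,0,0],
    [255,-0.175,-0.051,-0.438,0,0,0],
    [255,0,0,0,0,0,0],
  ],
)

```text
time: 13.95
position: [476.6, 98.6, 89.4]
tcp_rot: [1.884, 2.513, -0.0]
force: [2.5, 2.0, -2.3]
opening: 7.5
grasp_force: 64.3
```

Request:
arm_command(
  deltas=[
    [255,-0.11,-0.032,-0.46,0,0,0],
    [255,0,0,0,0,0,0],
  ],
)

```text
time: 14.15
position: [473.1, 97.6, 75.6]
tcp_rot: [1.884, 2.514, -0.001]
force: [2.1, 3.9, -3.4]
opening: 7.5
grasp_force: 65.6
```

Request:
arm_command(
  deltas=[
    [255,-0.043,-0.013,-0.43,0,0,0],
    [255,0,0,0,0,0,0],
  ],
)

```text
time: 14.35
position: [471.7, 97.2, 62.8]
tcp_rot: [-1.884, -2.513, 0.001]
force: [-0.5, 3.5, 2.2]
opening: 7.6
grasp_force: 66.1
```

Request:
arm_command(
  deltas=[
    [255,0,0,-0.05,0,0,0],
    [255,0,0,0,0,0,0],
  ],
)

```text
time: 14.55
position: [471.7, 97.2, 62.1]
tcp_rot: [-1.885, -2.513, -0.0]
force: [-2.1, 3.8, 1.7]
opening: 7.8
grasp_force: 66.2
```

Request:
arm_command(
  deltas=[
    [255,0,0,-0.03,0,0,0],
    [255,0,0,0,0,0,0],
  ],
)

```text
time: 14.75
position: [471.6, 97.2, 61.2]
tcp_rot: [1.885, 2.514, 0.001]
force: [-1.7, 3.4, 4.9]
opening: 7.8
grasp_force: 66.5
```

Request:
arm_command(
  deltas=[
    [255,0,0,-0.04,0,0,0],
    [255,0,0,0,0,0,0],
  ],
)

```text
time: 14.95
position: [471.6, 97.2, 60.0]
tcp_rot: [1.885, 2.514, 0.001]
force: [-2.7, 4.8, 3.3]
opening: 7.9
grasp_force: 66.4
```

Request:
arm_command(
  deltas=[
    [255,0,0,-0.03,0,0,0],
    [255,0,0,0,0,0,0],
  ],
)

```text
time: 15.15
position: [471.6, 97.1, 59.0]
tcp_rot: [1.885, 2.513, 0.001]
force: [-2.7, 5.2, 3.4]
opening: 8.0
grasp_force: 66.4
```

Request:
arm_command(
  deltas=[
    [255,0,0,-0.05,0,0,0],
    [255,0,0,0,0,0,0],
  ],
)

```text
time: 15.35
position: [471.4, 97.0, 57.3]
tcp_rot: [-1.885, -2.513, 0.0]
force: [0.9, 5.0, -2.8]
opening: 7.9
grasp_force: 67.1
```

Request:
arm_command(
  deltas=[
    [255,0,0,-0.05,0,0,0],
    [255,0,0,0,0,0,0],
  ],
)

```text
time: 15.55
position: [471.4, 97.0, 55.8]
tcp_rot: [-1.885, -2.513, 0.0]
force: [1.1, 5.2, -2.1]
opening: 7.4
grasp_force: 67.1
```

```bash
python3 - <<'E'
from h import *
f=grab("scene","s4")
t=grab("wrist","w4")
a=cv2.resize(f["color"][155:260,225:365],(533,400),interpolation=cv2.INTER_CUBIC)
o=np.zeros((400,800,3),np.uint8);o[:,:533]=a;o[:200,533:]=cv2.resize(t["color"],(267,200),interpolation=cv2.INTER_AREA)
cv2.imwrite("pics/c4.png",o)
E
```

```text
(no output)
```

View pics/c4.png

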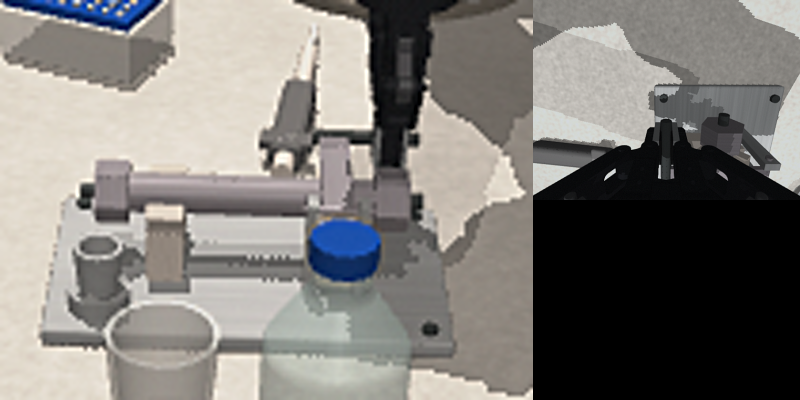

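```bash
cat >> h.py <<'E'
th=np.radians(16.2);SR=np.array([[np.cos(th),-np.sin(th)],[np.sin(th),np.cos(th)]]);ST=np.array([550.4,22.3])
def st(x,y,z): return np.r_[SR@[x,y]+ST,z]
E
python3 - <<'E'
from h import *
f=load("s4");s=533/140
c=lambda p:((proj(f,p)-[225,155])*s).round(0)
for a in(-.1,0,.1,.2,.3,.4): 
    q=lambda y,r=95:c(st(40-r*np.cos(a),y,75.5+r*np.sin(a)))
    print(a,q(41),q(113),"free tip mid",q(55,95))
print("hinge",c(st(40,45,75.5)),"col nut corner top",c(st(0,-102,78)),c(st(0,102,78)), "plate",c(st(90,-130,12)),c(st(-70,-130,12)))
E
```

```text
-0.1 [312. 148.] [418. 152.] free tip mid [333. 149.]
0 [313. 136.] [419. 139.] free tip mid [333. 137.]
0.1 [313. 124.] [420. 127.] free tip mid [334. 125.]
0.2 [314. 113.] [422. 116.] free tip mid [335. 114.]
0.3 [315. 103.] [423. 106.] free tip mid [336. 103.]
0.4 [316.  93.] [425.  96.] free tip mid [337.  94.]
hinge [323. 211.] col nut corner top [ 95. 167.] [409. 177.] plate [ 40. 330.] [ 65. 196.]
```

The strap bar at (318,138) in the crop matches a projected angle of 0 rad, so the strap lies on the column. I'll open the fingers a little and rise.

Request:
arm_command(
  deltas=[
    [190,0,0,0,0,0,0],
    [190,0,0,0,0,0,0],
    [190,0,0,0,0,0,0],
    [190,0,0,0,0,0,0],
  ],
)

```text
time: 16.05
position: [471.4, 96.7, 55.9]
tcp_rot: [1.885, 2.513, -0.0]
force: [0.5, -0.1, -0.4]
opening: 21.8
grasp_force: 0.0
```

Request:
arm_command(
  deltas=[
    [190,0,0,0.3,0,0,0],
    [190,0,0,0.5,0,0,0],
    [190,0,0,1,0,0,0],
    [190,0,0,1,0,0,0],
    [190,0,0,1,0,0,0],
    [190,0,0,1,0,0,0],
    [190,0,0,1,0,0,0],
  ],
)

```text
time: 16.75
position: [471.2, 96.5, 231.7]
tcp_rot: [1.886, 2.513, 0.0]
force: [1.2, 1.3, 0.4]
opening: 21.6
grasp_force: 0.0
```

Request:
arm_command(
  deltas=[
    [0,-0.1,1,0,0,0,0.133],
    [0,-0.1,1,0,0,0,0.133],
    [0,-0.1,1,0,0,0,0.133],
    [0,-0.1,1,0,0,0,0.133],
    [0,-0.1,1,0,0,0,0.133],
    [0,-0.1,1,0,0,0,0.133],
    [0,0,1,0,0,0,0.133],
    [0,0,0.8,0,0,0,0.133],
  ],
)

```text
time: 17.55
position: [453.1, 332.5, 230.5]
tcp_rot: [0.34, 3.123, 0.0]
force: [-0.6, -0.5, 0.3]
opening: 85.6
grasp_force: 0.0
```

Request:
arm_command(
  deltas=[
    [0,0,0,0,0,0,0.133],
    [0,0,0,0,0,0,0.133],
    [0,0,0,0,0,0,0],
    [0,0,0,0,0,0,0],
  ],
)

```text
time: 17.95
position: [453.5, 330.6, 230.3]
tcp_rot: [-0.06, 3.141, 0.0]
force: [0.1, -0.1, 0.7]
opening: 85.6
grasp_force: 0.0
```

```bash
python3 - <<'E'
from h import *
f=grab("wrist","w5");grab("top","top5");cv2.imwrite("pics/w5.png",f["color"])
print(f["pose"][:3,3],proj(f,[452,331,110]))
E
```

```text
[378.65560362 327.35296962 372.97908585] [279.6800278  203.70906449]
```

View pics/w5.png

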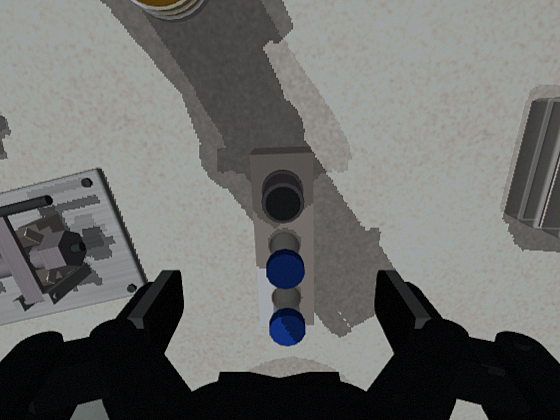

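The reservoir's cup rim is at (282,203) in the wrist view, almost at the predicted (280,204). I'm descending to grip it.

Request:
arm_command(
  deltas=[
    [0,-0.04,0.06,-0.5,0,0,0],
    [0,0,0,-1,0,0,0],
    [0,0,0,-1,0,0,0],
    [0,0,0,-1,0,0,0],
    [0,0,0,-1,0,0,0],
    [0,0,0,-0.65,0,0,0],
    [0,0,0,0,0,0,0],
    [0,0,0,0,0,0,0],
  ],
)

```text
time: 18.85
position: [452.5, 332.7, 75.9]
tcp_rot: [-0.065, 3.141, -0.001]
force: [0.6, 0.4, -0.5]
opening: 84.9
grasp_force: 0.0
```

Request:
arm_command(
  deltas=[
    [255,0,0,0,0,0,0],
    [255,0,0,0,0,0,0],
    [255,0,0,0,0,0,0],
    [255,0,0,0,0,0,0],
    [255,0,0,0,0,0,0],
    [255,0,0,0,0,0,0],
  ],
)

```text
time: 19.45
position: [452.5, 333.1, 76.3]
tcp_rot: [-0.068, 3.14, 0.001]
force: [-1.9, -1.9, 11.7]
opening: 34.7
grasp_force: 58.7
```

Request:
arm_command(
  deltas=[
    [255,0,0,0.3,0,0,0],
    [255,0,0,0.7,0,0,0],
    [255,0,0,1,0,0,0],
    [255,0,0,1,0,0,0],
    [255,0,0,1,0,0,0],
    [255,0,0,0.3,0,0,0],
    [255,0,0,0,0,0,0],
  ],
)

```text
time: 20.15
position: [452.6, 333.2, 205.8]
tcp_rot: [-0.068, 3.139, 0.003]
force: [-0.0, -0.4, -1.3]
opening: 34.8
grasp_force: 59.9
```

```bash
python3 - <<'E'
from h import *
o=np.zeros((400,800,3),np.uint8)
for i,(n,h,s) in enumerate((("w2",40,5),("top5",25,8))):
    f=load(n);c=proj(f,st(60,-95,57));u,v=c.round().astype(int)
    im=cv2.resize(f["color"][v-h:v+h,u-h:u+h],(400,400),interpolation=cv2.INTER_CUBIC)
    for r,col in((12,(0,0,255)),(16.5,(0,255,0))):
        for k in range(0,360,15):
            p=proj(f,st(60+r*np.cos(np.radians(k)),-95+r*np.sin(np.radians(k)),57))
            q=((p-[u-h,v-h]+.5)*s-.5).round().astype(int);cv2.circle(im,tuple(int(z) for z in q),1,col,-1)
    o[:,400*i:400*i+400]=im; print(n,u,v)
cv2.imwrite("pics/soc.png",o)
t=load("top0");print("bottle2",onz(t,357,147,0),"beaker",onz(t,266,150,0))
E
```

```text
w2 337 260
top5 302 188
bottle2 [ 747.85116221 -189.78382211    0.        ] beaker [743.04866486  25.24929587   0.        ]
```

View pics/soc.png

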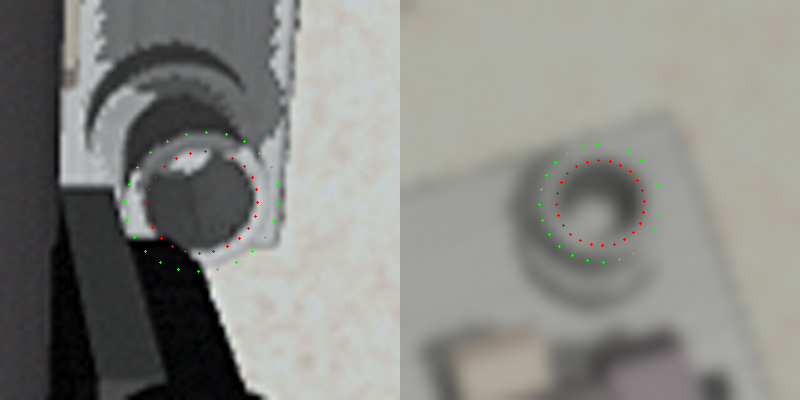

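Both views agree with the predicted socket mouth to about 1 mm: bore edge at u 147–255 against 147–257 on the left, and a similar match on the right. I'm carrying the reservoir over.

Request:
arm_command(
  deltas=[
    [255,0.468,-0.988,0,0,0,0],
    [255,0.468,-0.988,0,0,0,0],
    [255,0.468,-0.988,0,0,0,0],
    [255,0.468,-0.988,0,0,0,0],
    [255,0.468,-0.988,0,0,0,0],
    [255,0.468,-0.988,0,0,0,0],
    [255,0.468,-0.988,0,0,0,0],
    [255,0.468,-0.988,0,0,0,0],
  ],
)

```text
time: 20.95
position: [564.2, 94.2, 202.9]
tcp_rot: [0.068, -3.139, 0.001]
force: [-0.0, 0.8, -1.4]
opening: 34.5
grasp_force: 60.0
```

Request:
arm_command(
  deltas=[
    [255,0.468,-0.988,0,0,0,0],
    [255,0.468,-0.988,0,0,0,0],
    [255,0.468,-0.988,0,0,0,0],
    [255,0.468,-0.988,0,0,0,0],
    [255,0.468,-0.988,0,0,0,0],
    [255,0,0,0,0,0,0],
    [255,0,0,0,0,0,0],
    [255,0,0,0,0,0,0],
  ],
)

```text
time: 21.75
position: [634.1, -51.7, 203.3]
tcp_rot: [0.069, -3.139, -0.0]
force: [1.3, 0.2, -1.5]
opening: 34.6
grasp_force: 60.1
```

Request:
arm_command(
  deltas=[
    [255,0.03,-0.015,-0.5,0,0,0],
    [255,0,0,-1,0,0,0],
    [255,0,0,-1,0,0,0],
    [255,0,0,-0.2,0,0,0],
    [255,0,0,-0.2,0,0,0],
    [255,0,0,-0.2,0,0,0],
    [255,0,0,0,0,0,0],
  ],
)

```text
time: 22.45
position: [635.8, -52.9, 111.5]
tcp_rot: [-0.068, 3.141, 0.0]
force: [-0.3, 0.7, -1.3]
opening: 34.8
grasp_force: 60.1
```

Request:
arm_command(
  deltas=[
    [255,0,0,-0.2,0,0,0],
    [255,0,0,-0.2,0,0,0],
    [255,0,0,0,0,0,0],
  ],
)

```text
time: 22.75
position: [635.3, -52.9, 98.7]
tcp_rot: [0.068, -3.14, -0.0]
force: [0.4, 0.4, -2.1]
opening: 34.4
grasp_force: 59.9
```

Request:
arm_command(
  deltas=[
    [255,0,0,-0.12,0,0,0],
    [255,0,0,0,0,0,0],
  ],
)

```text
time: 22.95
position: [635.4, -52.6, 95.5]
tcp_rot: [0.068, -3.14, -0.001]
force: [-1.3, 3.9, -2.9]
opening: 34.7
grasp_force: 59.9
```

Request:
arm_command(
  deltas=[
    [255,0,0,-0.07,0,0,0],
    [255,0,0,0,0,0,0],
  ],
)

```text
time: 23.15
position: [635.4, -52.4, 93.6]
tcp_rot: [0.068, -3.14, -0.001]
force: [-2.3, 5.5, 0.6]
opening: 34.3
grasp_force: 60.3
```

Request:
arm_command(
  deltas=[
    [255,0,0,-0.04,0,0,0],
    [255,0,0,0,0,0,0],
  ],
)

```text
time: 23.35
position: [635.4, -52.3, 92.6]
tcp_rot: [0.069, -3.14, -0.001]
force: [-4.5, 5.0, 3.4]
opening: 34.8
grasp_force: 60.7
```

Request:
arm_command(
  deltas=[
    [255,-0.025,0.025,-0.03,0,0,0],
    [255,0,0,0,0,0,0],
  ],
)

```text
time: 23.55
position: [635.1, -52.1, 91.9]
tcp_rot: [-0.068, 3.14, 0.0]
force: [-2.1, 3.5, 3.8]
opening: 34.5
grasp_force: 61.0
```

Request:
arm_command(
  deltas=[
    [255,0,0,-0.04,0,0,0],
    [255,0,0,0,0,0,0],
  ],
)

```text
time: 23.75
position: [635.4, -52.1, 91.5]
tcp_rot: [-0.068, 3.14, 0.001]
force: [-6.2, 4.3, 16.9]
opening: 34.4
grasp_force: 62.4
```

Request:
arm_command(
  deltas=[
    [255,-0.025,0.015,0,0,0,0],
    [255,0,0,-0.02,0,0,0],
    [255,0,0,0,0,0,0],
  ],
)

```text
time: 24.05
position: [635.2, -52.1, 91.4]
tcp_rot: [-0.067, 3.138, 0.0]
force: [-5.5, 3.2, 20.9]
opening: 34.5
grasp_force: 62.5
```

Request:
arm_command(
  deltas=[
    [120,0,0,0,0,0,0],
    [60,0,0,0,0,0,0],
    [60,0,0,0,0,0,0],
    [60,0,0,0,0,0,0],
    [60,0,0,0,0,0,0],
  ],
)

```text
time: 24.55
position: [634.1, -51.9, 89.7]
tcp_rot: [0.068, -3.141, 0.0]
force: [0.7, 0.4, -0.0]
opening: 65.1
grasp_force: 0.0
```

Request:
arm_command(
  deltas=[
    [60,0,0,0.3,0,0,0],
    [60,0,0,0.7,0,0,0],
    [60,0,0,1,0,0,0],
    [60,0,0,1,0,0,0],
    [60,0,0,1,0,0,0],
    [60,0,0,1,0,0,0],
    [60,0,0,0,0,0,0],
  ],
)

```text
time: 25.25
position: [635.9, -52.4, 244.6]
tcp_rot: [-0.067, 3.135, 0.001]
force: [0.2, -0.2, -1.3]
opening: 65.4
grasp_force: 0.0
```

Request:
arm_command(
  deltas=[
    [60,-1,-1,0,0,0,0],
    [60,-1,-1,0,0,0,0],
    [60,-1,-1,0,0,0,0],
    [60,-0.6,-1,0,0,0,0],
    [60,0,-1,0,0,0,0],
    [60,0,-1,0,0,0,0],
    [60,0,-1,0,0,0,0],
    [60,0,0,0,0,0,0],
  ],
)

```text
time: 26.05
position: [525.0, -266.0, 240.2]
tcp_rot: [-0.06, 3.141, -0.003]
force: [-0.4, -0.1, 0.4]
opening: 65.3
grasp_force: 0.0
```

```bash
python3 - <<'E'
from h import *
f=grab("scene","s6");t=grab("top","top6")
o=np.zeros((400,800,3),np.uint8);s=4
a=cv2.resize(f["color"][150:250,230:350],(480,400),interpolation=cv2.INTER_CUBIC)
c=lambda p:tuple(int(x) for x in (proj(f,p)-[230,150])*s+1.5)
for p in (st(60,-95,125),st(60,-95,78),st(-55,41,75.5),st(-55,113,75.5)): cv2.circle(a,c(p),2,(0,0,255),-1)
b=cv2.resize(t["color"][165:285,195:335],(320,274),interpolation=cv2.INTER_CUBIC)
o[:,:480]=a;o[:274,480:]=b;cv2.imwrite("pics/fin.png",o)
E
```

```text
(no output)
```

View pics/fin.png

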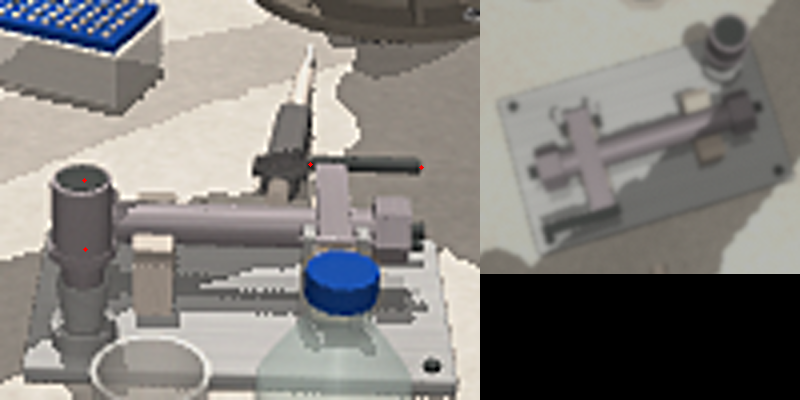

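The reservoir stands upright with its rim centred at (82,180), where a fully home reservoir projects. The strap bar at (310–420,165) matches the level position, and the column lies in both cradles. I'm handing in.

```bash
python3 -c "
from cell import robot
print(robot.close_job())"
```

```text
the job is handed in; nothing more can be done
None
```

The job is handed in at about 26 s on the clock: the column lies centred in both cradles with its hex ends outside them, the strap is level on it, and the reservoir is upright and home in the socket; nothing else was gripped or seen to move.

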